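Close the vacuum chamber with the flange that fits and set the throttle valve

TASK

Get the small vacuum chamber ready to pump down: lay the white sealing ring over the low collar on the chamber's stud plate, then lower onto the studs the one flange whose bolt holes line up with them, until it lies flat on the ring. Turn the throttle valve's click-stop sleeve to 5, and put every other flange away in the shallow grey tray, flat and side by side. Do not knock over the cup or the bottle.

Things in the scene. Friction and masses are not known exactly. Their poses are not given: they have to be found in the camera images.
- port (a point): Middle of the top face of the chamber's steel stud plate (110 mm across, 80 mm above the bench, fixed), z up. A collar 36 mm across, 6 mm high, stands on it. Four upright 8 mm studs with rounded tips stand on the +x, +y, -x and -y axes of this frame, 40 mm from the middle (80 mm bolt circle), 37 mm tall.
- gasket_mid (a point): White stiff silicone sealing ring: 56 mm outside, 42 mm inside, 14 mm thick, 50 g, flat on the bench. Origin at its centre, 7 mm above its underside; 7 mm above the port point once it lies over the collar (3 mm of play). Grasp it across its outside; on the port, fingers pass between the studs along the frame's diagonals.
- flange_a_mid (a point): Flange; may be absent. Aluminium disc 104 mm across, 12 mm thick, with a closed round stub 36 mm across and 50 mm tall on its middle to grasp (62 mm tall in all, 0.4 kg). Origin on the axis, 31 mm above the underside; z up. Through holes of 12 mm: three, 120 degrees apart, on an 80 mm bolt circle, one on its +x axis.
- flange_b_mid (a point): Flange; may be absent. Aluminium disc 104 mm across, 12 mm thick, with a closed round stub 36 mm across and 50 mm tall on its middle to grasp (62 mm tall in all, 0.4 kg). Origin on the axis, 31 mm above the underside; z up. Through holes of 12 mm: four, 90 degrees apart, on a 62 mm bolt circle, on its +x, +y, -x and -y axes.
- flange_c_mid (a point): Flange, always present. Aluminium disc 104 mm across, 12 mm thick, with a closed round stub 36 mm across and 50 mm tall on its middle to grasp (62 mm tall in all, 0.4 kg). Origin on the axis, 31 mm above the underside; z up. Through holes of 12 mm: four, 90 degrees apart, on an 80 mm bolt circle, on its +x, +y, -x and -y axes.
- flange_d_mid (a point): Flange; may be absent. Aluminium disc 104 mm across, 12 mm thick, with a closed round stub 36 mm across and 50 mm tall on its middle to grasp (62 mm tall in all, 0.4 kg). Origin on the axis, 31 mm above the underside; z up. Through holes of 12 mm: four on an 80 mm bolt circle, at 0, 60, 180 and 240 degrees from its +x axis.
- flange_e_mid (a point): Flange; may be absent. Aluminium disc 104 mm across, 12 mm thick, with a closed round stub 36 mm across and 50 mm tall on its middle to grasp (62 mm tall in all, 0.4 kg). Origin on the axis, 31 mm above the underside; z up. Through holes of 12 mm: six, 60 degrees apart, on an 80 mm bolt circle, one on its +x axis.
- sleeve (a joint): Angle of the throttle valve's sleeve, rad, growing clockwise seen from above: 0 at the number 0, 0.5236 (30 degrees) a number, 9 at 4.712. A click stop holds it at every number; turning takes about 0.06 N m. A white bar on the sleeve points to the figure on the fixed white dial plate (0 at the near left from the robot).
- dial_centre (a point): Point on the upright axis of the black ribbed round sleeve (47 mm across, 40 mm tall, its top 16.5 mm above this point), 95 mm above the bench. The fixed dial plate, 102 mm across, lies 25 mm below this point. The valve shares the station's base plate (140 x 270 mm) with the chamber, 145 mm away along +y of the port frame.
- tray_in (a point): Middle of the inner floor of the shallow grey tray (fixed): inside 250 x 250 mm along its x and y axes, floor 5 mm above the bench, walls 21 mm above the floor and 5 mm thick. Up to four flanges lie in it two by two, 62 mm each way from the middle.
- tumbler: Dark red travel cup, 80 mm across, 128 mm tall, loose; origin at the centre of its underside, z up. Not part of the job.
- bottle: White squeeze bottle with a red cap, 64 mm across, 160 mm tall, loose; origin at the centre of its underside, z up. Not part of the job.
Mind the look-alikes: they are no part of the job. Leave any yellow look-alike of the part that bears flange_c_mid alone. Leave any blue look-alike of the part that bears flange_e_mid alone.

How it is judged (in metres and radians):
On the way, in this order (a step that is already met when the one before it is completed fails the run):
1. the sealing ring lies flat on the stud plate, round the collar (horizontal distance between gasket_mid and port below 0.006 m and z of gasket_mid in the frame of port between 0.005 and 0.0095 m and angle between gasket_mid's own z axis and vertical below 0.1 rad), for 0.3 s.
2. the flange that fits lies flat on the ring, over all four studs (all of step 1 and horizontal distance between flange_c_mid and port below 0.005 m and z of flange_c_mid in the frame of port between 0.0415 and 0.0485 m and angle between flange_c_mid's own z axis and vertical below 0.05 rad), for 0.3 s.
At the end, for the whole second after the job is handed in: Ring flat on the stud plate round the collar (within 6 mm); the matching flange flat on it over the four studs (within 5 mm, tilt under 3 degrees); sleeve at 5 (within a quarter division); every other flange flat on the tray's floor inside its walls; all at rest (all of step 2 and value of joint sleeve between 2.488 and 2.748 rad and x of flange_a_mid in the frame of tray_in between -0.08 and 0.08 m and y of flange_a_mid in the frame of tray_in between -0.08 and 0.08 m and z of each of flange_a_mid, flange_b_mid, flange_d_mid, flange_e_mid in the frame of tray_in below 0.036 m and angle between each of flange_a_mid, flange_b_mid, flange_d_mid, flange_e_mid's own z axis and vertical below 0.06 rad and linear speed of each of flange_a, flange_b, flange_d, flange_e, flange_c below 0.02 m/s and x of flange_b_mid in the frame of tray_in between -0.08 and 0.08 m and y of flange_b_mid in the frame of tray_in between -0.08 and 0.08 m and x of flange_d_mid in the frame of tray_in between -0.08 and 0.08 m and y of flange_d_mid in the frame of tray_in between -0.08 and 0.08 m and x of flange_e_mid in the frame of tray_in between -0.08 and 0.08 m and y of flange_e_mid in the frame of tray_in between -0.08 and 0.08 m); the robot touches nothing.
It fails at once if the cup or the bottle is knocked over (angle between any of tumbler, bottle's own z axis and vertical above 0.6 rad).
Of flange_a, flange_b, flange_d, flange_e only 2 to 3 are there at a start; the rules pass over those that are not, and their reading is None.
At some moment in a run one of flange_a, flange_b, flange_c, flange_d, flange_e may be knocked a few centimetres aside while the robot is not near it.
Once in a run the grip may slacken for a moment while it holds something.
It also fails if it takes over 200 s, if anything falls off the work surface, if the arm or the gripper's body presses on something with over 40 N, if the wrist force passes 120 N, or if a joint passes its speed limit or range.

ROBOT

A 7-joint arm with a two-finger parallel gripper is mounted at the origin on the work surface. World frame = base frame: x ahead of the robot, y to its left, z up, the work surface at z = 0. Lengths are in mm, angles in rad, forces in N, time in s.
With the tool pointing down it reaches from about 425 to 1025 mm from the base axis. Payload 3.6 kg.
Tool frame: the origin (TCP) lies between the finger pads; the fingertips stand 19 mm ahead of it and the grasp point (between the pads) is the TCP; z points along the fingers, y is the line along which they close (so a half turn about z gives the same grasp; the last joint's range is limited). The gripper opens to 85 mm and grips with 20 to 120 N. Pads are 22 mm wide; open, the fingers measure 114 mm over their backs; the gripper's body (76 mm by 85 mm) begins 54 mm behind the grasp point. The pads swing forward as they close: fully open they stand 13 mm farther back than shut.
Start: joints at [-1.312, 0.591, 0.048, 1.609, -0.033, 0.943, -0.034], TCP at [249.821, 680.602, 250.302] pointing down, gripper open.
Joint ranges: [-2.69, 2.69], [-0.47, 2.24], [-1.27, 1.36], [0.19, 2.51], [-1.53, 4.68], [0.08, 2.07], [-3.09, 3.09]. Speed limits (rad/s): [2.57, 2.57, 3.14, 3.14, 3.14, 3.14, 3.14].

INTERFACE

Orientations are given as a unit quaternion [x, y, z, w].
In Python, from workcell import r, imaging, workorder gives the robot as it stands.
- The arm moves only by the tool apply_moves, never from a script. Its argument "motion" is a list of rows, each a list of 3 entries, a list of its own where there are three numbers: the opening, from -1 (shut) to 1 (fully open), then the shift along the tool's x, y, z in m, then the turn about the tool's z in rad. A call has 1 to 12 rows; each row shifts and turns the commanded pose from where the row before left it, along the tool's axes as they then stand; what a row does not reach is not made up. A row lasts 1/8 s, in which the tool goes at most 62.5 mm and 10.7 degrees, less where a joint would pass 70% of its speed; a pose out of reach is approached as far as the arm can. A call is refused whole if a number of a shift passes 0.0625 or a number of a turn 0.188, either way. A call with a gripper value outside its range is refused whole. The fingers move at their own pace and stop on an object; "newtons" is the grip in N (left out, the last holds). Time passes only in rows, so rows that do not move let the fingers close. It gives the time, the measured TCP pose, the force, the opening and the grip force at its end, in the units of the state.
- r.get_obs(): the state, without advancing time (a new reading comes with each control period).
- imaging.get_image(name): name is "scene" or "top"; returns a dict with "color" (480x640x3 uint8, red, green, blue), "K" (3x3 intrinsics, pixels), "view" (4x4, takes a point from world to camera coordinates). Camera axes: x right, y up, looking along -z (the intrinsics and any distortion apply to the point x, -y, -z); pixel columns grow to the right and rows downward; lengths in mm; the calibration is good to about 2 mm. A picture is of the moment at which its call begins. There is no depth.
- workorder.close_job(): hands the job in; it is judged then, once.
The state is a dict: "time_s": time; "joint_pos": joint angles; "qvel": joint speeds; "joint_torque": joint torques, N m; "tool_pos": TCP position; "tool_rot": TCP orientation; "ft_force": force on the tool from outside, world axes, zero at the start; "torque": the same for the moment, N m; "opening": opening from 0.0 (shut) to 1.0 (fully open); "grasp_force": force on a finger pad.
Only numpy, scipy, OpenCV 4.12 (cv2) and the standard library are available. Lean on these libraries where they do the work, as an engineer would, in place of code of your own. Each camera call takes 0.05 s, during which the arm holds its last target. There are 200 camera calls.

## Working session

There is one attempt and no reset: what is moved stays moved. The work goes in short steps, Python scripts to look and compute and a tool call to move; the robot and the scene stay as the last step left them, time stands still between calls to the robot, and variables do not carry over. Pictures are saved under pics/ and viewed, at most 14 in all, crops included, and the job is handed in when it is done.

Besides the shell and the picture viewer there is one more tool, called after "Request:" by a JSON object that holds its "fn" and its "kwargs", one argument or row to a line. apply_moves: Moves the arm, as the interface text tells. Its arguments: {"type":"object","properties":{"motion":{"type":"array","items":{"type":"array"}},"newtons":{"type":"number"}},"required":["motion"]}

```bash
mkdir -p pics; ls; python3 - <<'E'
from workcell import r, imaging
import cv2, numpy as np
o=r.get_obs(); print({k:np.round(v,3).tolist() for k,v in o.items()})
for n in("scene","top"):
    d=imaging.get_image(n); cv2.imwrite(f"pics/{n}0.png",d["color"][...,::-1]); print(n,np.round(d["K"],2).tolist(),np.round(d["view"],4).tolist(),[k for k in d])
E
```

```text
pics
{'time_s': 0.0, 'joint_pos': [-1.312, 0.592, 0.048, 1.61, -0.033, 0.943, -0.034], 'qvel': [-0.0, -0.001, -0.0, 0.0, -0.001, 0.0, -0.0], 'joint_torque': [-0.001, -54.869, 1.547, -19.811, 0.01, 0.009, 0.0], 'tool_pos': [249.562, 679.857, 249.124], 'tool_rot': [0.175, 0.985, -0.001, -0.0], 'ft_force': [1.06, -0.387, -0.318], 'torque': [0.003, -0.02, -0.036], 'grasp_force': 0.0, 'opening': 1.001}
scene [[444.28, 0.0, 316.47], [0.0, 444.28, 227.54], [0.0, 0.0, 1.0]] [[0.7799, 0.6259, -0.0047, -445.5955], [-0.319, 0.4039, 0.8574, 71.5584], [0.5386, -0.6671, 0.5147, -1186.9096], [0.0, 0.0, 0.0, 1.0]] ['color', 'K', 'view']
top [[532.46, 0.0, 321.68], [0.0, 532.46, 242.82], [0.0, 0.0, 1.0]] [[0.0142, -0.9997, 0.0206, 24.5329], [0.9973, 0.0156, 0.0712, -526.7204], [-0.0715, 0.0195, 0.9973, -1154.8804], [0.0, 0.0, 0.0, 1.0]] ['color', 'K', 'view']
```

View pics/top0.png

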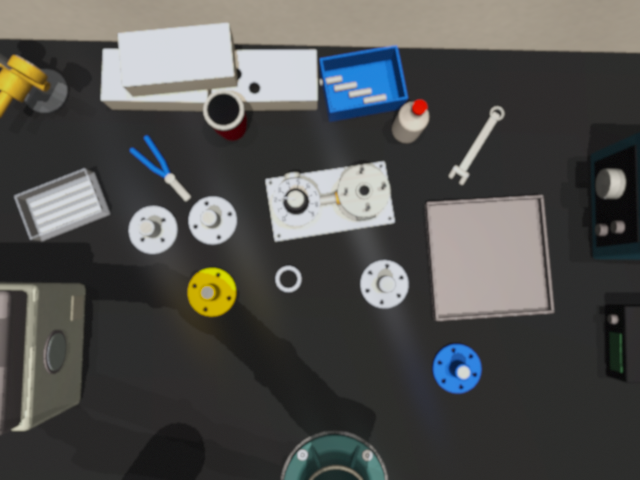

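View pics/scene0.png

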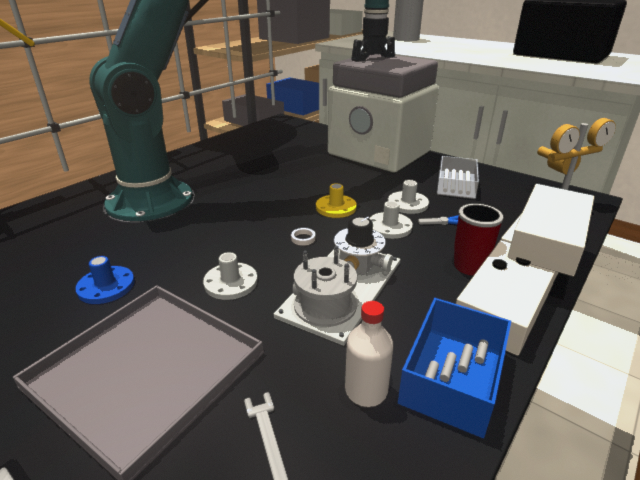

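The top view shows white flanges at about (153,230), (213,220) and (384,284). The look-alikes are yellow (212,292) and blue (457,369). The ring is at (288,279), the port at (364,191), the dial at (297,200) and the tray at (490,257).

```bash
python3 - <<'E'
import cv2, numpy as np
im=cv2.imread("pics/top0.png")
def c(x,y,h=32): return cv2.resize(im[y-h:y+h,x-h:x+h],(260,260),interpolation=cv2.INTER_CUBIC)
a=np.hstack([c(153,230),c(213,220),c(384,284)]);b=np.hstack([c(364,191),c(297,200),c(288,279)])
cv2.imwrite("pics/crop1.png",np.vstack([a,b]))
E
```

```text
(no output)
```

View pics/crop1.png

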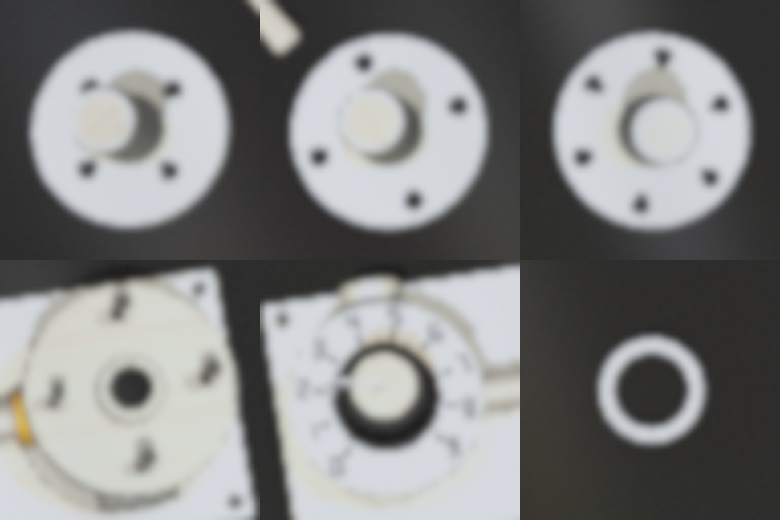

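Port studs and collar are clear. The flange at (153,230) has a small bolt circle, so it is b. The one at (213,220) has four holes at 90° on the large circle, so it is c. The one at (384,284) has six holes, so it is e. The sleeve bar points left to 2 and needs +90° clockwise to reach 5.

```bash
cat > h.py <<'E'
import cv2, numpy as np
from workcell import r, imaging
def shot(n,save=None):
    d=imaging.get_image(n)
    if save: cv2.imwrite(f"pics/{save}.png",d["color"][...,::-1])
    return d
def ray(d,px,z):
    px=np.atleast_2d(np.asarray(px,float)); R=d["view"][:3,:3]; t=d["view"][:3,3]
    v=np.c_[(px-d["K"][:2,2])/d["K"][0,0],np.ones(len(px))]*[1,-1,-1]
    w=v@R; o=-R.T@t
    return (o+w*((z-o[2])/w[:,2])[:,None])[:,:2]
def proj(d,p):
    c=np.atleast_2d(p)@d["view"][:3,:3].T+d["view"][:3,3]
    return np.c_[c[:,0]/-c[:,2],-c[:,1]/-c[:,2]]*d["K"][0,0]+d["K"][:2,2]
def blobs(d,roi,lo,hi,amin=8):
    x,y,w,h=roi; g=cv2.cvtColor(d["color"],cv2.COLOR_RGB2GRAY)[y:y+h,x:x+w]
    g=cv2.resize(g,None,fx=4,fy=4,interpolation=cv2.INTER_CUBIC)
    m=cv2.inRange(g,lo,hi); cs,_=cv2.findContours(m,cv2.RETR_CCOMP,cv2.CHAIN_APPROX_NONE)
    # map back: pixel centre u=(U+.5)/4-.5
    return sorted([(c[:,0]+.5)/4-.5+[x,y] for c in cs if cv2.contourArea(c)>amin*16],key=lambda c:-len(c))
def circ(d,c,z):
    e=cv2.fitEllipse(ray(d,c,z).astype(np.float32)); return np.round(e[0],1),np.round(e[1],1)
E
cat > m.py <<'E'
from h import *
d=shot("top"); s=shot("scene")
np.set_printoptions(suppress=True)
for n,p,z in(("b",(153,230),12),("c",(213,220),12),("e",(384,284),12),("ring",(288,279),14)):
    k=blobs(d,(p[0]-30,p[1]-30,60,60),120,255)[0]; C,D=circ(d,k,z); print(n,C,D)
    hs=[ray(d,q.mean(0),12)[0] for q in blobs(d,(p[0]-25,p[1]-25,50,50),0,120,1) if len(q)<50]
    print([ (np.round(np.hypot(*(h-C)),0),np.round(np.degrees(np.arctan2(*(h-C)[::-1])),1)) for h in hs])
    # cross-check in the other view
    u=proj(s,[*C,z])[0].astype(int); k=blobs(s,(u[0]-40,u[1]-35,80,70),120,255)[0]; print("  scene",circ(s,k,z))
for q in blobs(d,(335,160,60,65),0,110,4): print("port dark",np.round(q.mean(0),1),len(q),circ(d,q,86))
for q in blobs(d,(260,155,75,95),0,110,4): print("dial dark",np.round(q.mean(0),1),len(q),circ(d,q,111.5))
k=blobs(d,(255,150,150,100),110,255)[0]; R=cv2.minAreaRect(ray(d,k,10).astype(np.float32)); print("base",R, cv2.boxPoints(R))
k=blobs(d,(420,185,145,140),90,255)[0]; R=cv2.minAreaRect(ray(d,k,26).astype(np.float32)); print("tray",R)
E
python3 m.py
```

```text
b [550.7 405.8] [107.3 107.7]
[(np.float64(31.0), np.float64(-44.6)), (np.float64(31.0), np.float64(134.9)), (np.float64(31.0), np.float64(-135.3))]
  scene (array([571.6, 273.6]), array([102.5, 112.3]))
c [573.9 275.2] [107.3 107.7]
[(np.float64(40.0), np.float64(-158.8)), (np.float64(40.0), np.float64(111.4)), (np.float64(40.0), np.float64(-68.8)), (np.float64(40.0), np.float64(21.4))]
  scene (array([573.9, 220.9]), array([129.8, 198. ]))
e [ 438.4 -106.8] [107.4 107.4]
[(np.float64(41.0), np.float64(171.7)), (np.float64(40.0), np.float64(-7.9)), (np.float64(40.0), np.float64(111.7)), (np.float64(40.0), np.float64(-128.2)), (np.float64(40.0), np.float64(-68.2)), (np.float64(40.0), np.float64(52.1))]
  scene (array([ 437.1, -105.3]), array([101.8, 103.6]))
ring [446.7 105.4] [57.9 58.4]
[]
  scene (array([531.7,  85.7]), array([ 65.8, 167.8]))
port dark [375.8 174.6] 914 (array([ 744.6, -142.5]), array([117.1, 161.9]))
port dark [363.9 190. ] 102 (array([633.8, -53.1]), array([18.6, 19.1]))
port dark [391.2 223.9] 66 (array([ 563.8, -111.7]), array([ 3.9, 16.2]))
dial dark [289.3 203.4] 1864 (array([602.7,  79.7]), array([185.6, 209.5]))
dial dark [295.9 200.2] 459 (array([604.6,  88.6]), array([46.7, 49.6]))
base ((624.1868896484375, 15.331695556640625), (150.07357788085938, 276.1505126953125), 9.690540313720703) [[ 526.979    138.80609]
 [ 573.4625  -133.40408]
 [ 721.3948  -108.1427 ]
 [ 674.91125  164.06747]]
tray ((500.47418212890625, -337.55859375), (263.57379150390625, 263.2909240722656), 4.55975341796875)
```

```bash
python3 - <<'E'
from h import *
t=cv2.imread("pics/top0.png"); s=cv2.imread("pics/scene0.png")
f=lambda a:cv2.resize(a,(400,300),interpolation=cv2.INTER_LANCZOS4)
A=cv2.resize(t[150:246,260:400],(800,549),interpolation=cv2.INTER_LANCZOS4)
B=cv2.resize(s[205:340,270:410],(622,600),interpolation=cv2.INTER_LANCZOS4)
cv2.imwrite("pics/c2.png",A); cv2.imwrite("pics/c3.png",B)
E
```

```text
(no output)
```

View pics/c2.png

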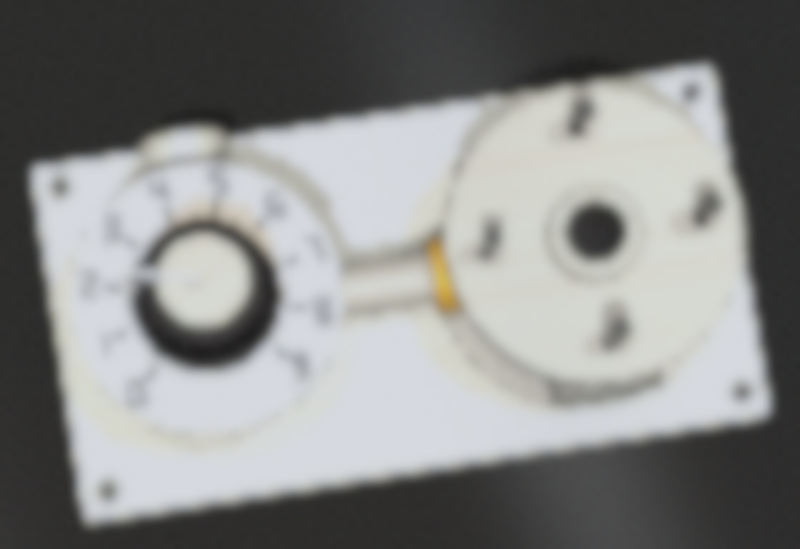

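View pics/c3.png

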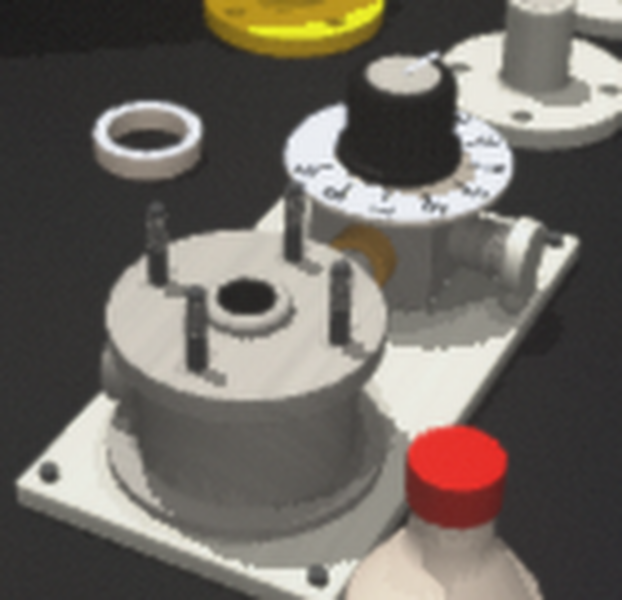

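```bash
python3 - <<'E'
from h import *
np.set_printoptions(suppress=True,precision=1)
d=shot("top"); s=shot("scene")
S=lambda a:np.array([270,205])+(np.array(a)+.5)/4.443-.5
T=lambda a:np.array([260,150])+(np.array(a)+.5)/5.714-.5
def rep(n,P):
    c=P.mean(0); v=P-c; a=np.degrees(np.arctan2(v[:,1],v[:,0])); print(n,c,np.hypot(*v.T),a)
rep("tips s",ray(s,S([(156,206),(294,184),(340,263),(196,289)]),116))
rep("base s",ray(s,S([(158,281),(294,257),(340,340),(197,366)]),80))
rep("tips t",ray(d,T([(582,103),(712,196),(622,318),(491,226)]),116))
rep("base t",ray(d,T([(572,130),(695,215),(606,342),(485,250)]),80))
C=ray(d,T([(60,187),(691,92),(741,391),(108,490)]),10); rep("corners",C)
e=C[0]-C[1]; print("yaw +y edge",np.degrees(np.arctan2(e[1],e[0]))-90); e=C[3]-C[2]; print(np.degrees(np.arctan2(e[1],e[0]))-90)
print("sleeve top t",ray(d,T([(203,281)]),111.5),"s",ray(s,S([(404,76)]),111.5))
print("dial t",ray(d,T([(207,300)]),70),"s",ray(s,S([(399,160)]),70))
print("collar s",ray(s,S([(248,297)]),86),"port plate s",ray(s,S([(247,316)]),80), "t",ray(d,T([(595,231)]),80))
k=blobs(s,(285,222,40,30),130,255); 
for q in k[:2]: print("ring s",circ(s,q,14))
E
```

```text
tips s [631.  -50.1] [40.  39.7 39.5 39.9] [-170.3   99.5    9.9  -79.8]
base s [631.3 -49.7] [40.2 40.4 40.2 40. ] [-169.7   99.7    9.8  -80.4]
tips t [635.9 -52.2] [39.5 39.8 39.2 40. ] [  10.8  -81.4 -168.9   99. ]
base t [633.6 -51.3] [39.3 39.7 40.5 39.1] [  10.   -78.6 -170.9   99.7]
corners [622.5  15.6] [139.1 138.7 138.7 138.5] [  74.1  -54.6 -105.8  125.5]
yaw +y edge 9.70659204950853
9.854012866064394
sleeve top t [[608.8  89.7]] s [[606.9  93.6]]
dial t [[608.1  89.4]] s [[608.6  90.6]]
collar s [[631.4 -49.4]] port plate s [[633.8 -53. ]] t [[634.8 -53.3]]
ring s (array([447.5, 104.5]), array([53.6, 71.3]))
ring s (array([446.2, 105.2]), array([32.5, 41.7]))
```

```bash
cat > plan.py <<'E'
import sys; from h import *
# plan.py x y z theta(deg of tool y): tool-frame shift AFTER turning; turn rad
def st():
    o=r.get_obs(); q=o["tool_rot"]; th=np.degrees(2*np.arctan2(q[1],q[0]))-90
    return o,(th+90)%180-90
def plan(x,y,z,t):
    o,th=st(); dt=(th-t+90)%180-90; a=np.radians(th-dt); D=np.array([x,y,z])-o["tool_pos"]
    sx=-D[0]*np.sin(a)+D[1]*np.cos(a); sy=D[0]*np.cos(a)+D[1]*np.sin(a)
    # sign of y axis: th was folded mod 180, find the true one
    q=o["tool_rot"]; tt=np.degrees(2*np.arctan2(q[1],q[0]))-90; f=1 if np.cos(np.radians(tt-th))>0 else -1
    print("at",np.round(o["tool_pos"],1),"th",round(th,2),"| turn %.4f then shift m: %.4f %.4f %.4f"%(np.radians(dt),f*sx/1e3,f*sy/1e3,-D[2]/1e3),"open",round(float(o["opening"]),3),"gf",np.round(o["grasp_force"],1),"F",np.round(o["ft_force"],1),"t",round(o["time_s"],1),"j7",round(o["joint_pos"][6],2))
if __name__=="__main__": plan(*map(float,sys.argv[1:5]))
E
python3 plan.py 446.9 105.2 150 54.8
```

```text
at [249.7 680.4 249.9] th 69.84 | turn 0.2626 then shift m: -0.4927 -0.3563 0.0999 open 0.998 gf 0.0 F [-0.4  0.2  0.5] t 0.3 j7 -0.03
```

Request:
{"fn": "apply_moves", "kwargs": {
  "motion": [
    [1,[0,0,0],0.131],
    [1,[0,0,0],0.1316],
    [1,[-0.041,-0.0297,0],0],
    [1,[-0.041,-0.0297,0],0],
    [1,[-0.041,-0.0297,0],0],
    [1,[-0.041,-0.0297,0],0],
    [1,[-0.041,-0.0297,0],0],
    [1,[-0.041,-0.0297,0],0],
    [1,[-0.041,-0.0297,0],0],
    [1,[-0.041,-0.0297,0],0],
    [1,[-0.041,-0.0297,0],0],
    [1,[-0.041,-0.0297,0],0]
  ],
  "newtons": 30
}}

```text
time_s: 1.8
tool_pos: [414.2, 200.1, 250.7]
tool_rot: [0.302, 0.953, 0.0, 0.0]
ft_force: [0.9, -0.9, 0.2]
opening: 1.001
grasp_force: 0.0
```

Request:
{"fn": "apply_moves", "kwargs": {
  "motion": [
    [1,[-0.041,-0.0297,0],0],
    [1,[-0.0417,-0.0296,0.03],0],
    [1,[0,0,0.03],0],
    [1,[0,0,0.03],0],
    [1,[0,0,0.01],0],
    [1,[0,0,0],0]
  ]
}}

```text
time_s: 2.55
tool_pos: [447.0, 105.5, 150.2]
tool_rot: [0.302, 0.953, -0.0, -0.0]
ft_force: [-0.4, -0.5, 0.4]
opening: 0.997
grasp_force: 0.0
```

```bash
python3 plan.py 446.9 105.2 30 54.8
```

```text
at [447.  105.5 150.2] th 54.82 | turn 0.0003 then shift m: -0.0001 -0.0003 0.1202 open 0.997 gf 0.0 F [-0.4 -0.5  0.4] t 2.5 j7 0.81
```

Request:
{"fn": "apply_moves", "kwargs": {
  "motion": [
    [1,[0,0,0.03],0],
    [0.5,[0,0,0.03],0],
    [0.5,[0,0,0.03],0],
    [0.5,[0,0,0.008],0],
    [0.5,[0,0,0.002],0],
    [0.5,[0,0,0.002],0],
    [0.5,[0,0,0],0],
    [0.5,[0,0,0],0]
  ]
}}

```text
time_s: 3.55
tool_pos: [447.3, 105.5, 48.8]
tool_rot: [0.302, 0.953, 0.0, 0.0]
ft_force: [0.1, -0.3, -0.8]
opening: 0.752
grasp_force: 0.0
```

```bash
python3 - <<'E'
from h import *
s=shot("scene"); cv2.imwrite("pics/g1.png",cv2.resize(s["color"][195:265,265:345,::-1],(640,560),interpolation=cv2.INTER_CUBIC)); print(r.get_obs()["tool_pos"],r.get_obs()["opening"])
E
```

```text
[447.26458456 105.51282336  48.74920649] 0.7488754452195788
```

View pics/g1.png

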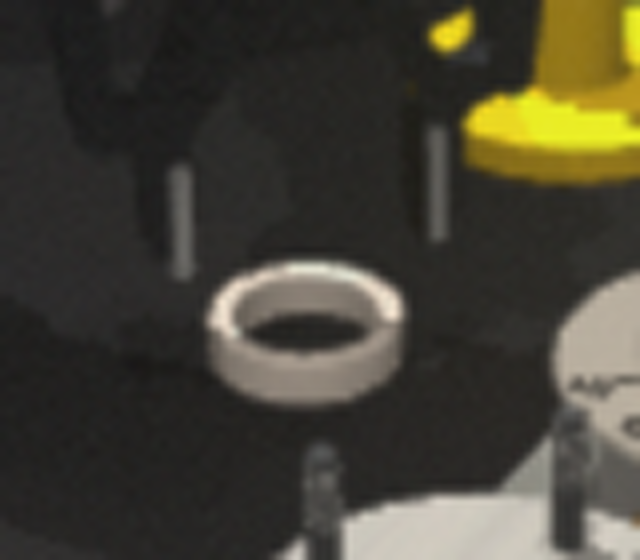

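The fingers straddle the ring at crop pixels (180,270) and (437,240), with the ring at (305,330).

Request:
{"fn": "apply_moves", "kwargs": {
  "motion": [
    [0.5,[0,0,0.012],0],
    [0.5,[0,0,0.01],0],
    [0.5,[0,0,0.003],0],
    [0.5,[0,0,0.002],0],
    [0.5,[0,0,0],0]
  ]
}}

```text
time_s: 4.22
tool_pos: [447.0, 105.4, 21.2]
tool_rot: [0.302, 0.953, -0.0, -0.0]
ft_force: [-0.8, -1.0, 0.3]
opening: 0.747
grasp_force: 0.0
```

Request:
{"fn": "apply_moves", "kwargs": {
  "motion": [
    [0.5,[0,0,0.001],0],
    [0.5,[0,0,0.001],0],
    [0.5,[0,0,0.001],0],
    [0.5,[0,0,0.001],0],
    [0.5,[0,0,0],0]
  ]
}}

```text
time_s: 4.85
tool_pos: [447.0, 105.4, 17.3]
tool_rot: [0.302, 0.953, -0.0, -0.0]
ft_force: [-0.4, -0.3, 0.6]
opening: 0.75
grasp_force: 0.0
```

Request:
{"fn": "apply_moves", "kwargs": {
  "motion": [
    [-1,[0,0,0],0],
    [-1,[0,0,0],0],
    [-1,[0,0,0],0],
    [-1,[0,0,0],0],
    [-1,[0,0,0],0],
    [-1,[0,0,0],0]
  ],
  "newtons": 40
}}

```text
time_s: 5.6
tool_pos: [447.1, 105.5, 17.6]
tool_rot: [0.302, 0.953, 0.0, 0.0]
ft_force: [-0.8, 0.9, 5.4]
opening: 0.625
grasp_force: 42.2
```

Request:
{"fn": "apply_moves", "kwargs": {
  "motion": [
    [-1,[0,0,-0.02],0],
    [-1,[0,0,-0.03],0],
    [-1,[0,0,-0.05],0],
    [-1,[0,0,-0.05],0],
    [-1,[0,0,0],0],
    [-1,[0,0,0],0]
  ]
}}

```text
time_s: 6.35
tool_pos: [446.4, 105.5, 167.0]
tool_rot: [0.302, 0.953, -0.0, -0.0]
ft_force: [-0.7, 0.1, -0.9]
opening: 0.627
grasp_force: 42.6
```

```bash
python3 plan.py 633 -51.5 167 54.8; python3 - <<'E'
from h import *
d=shot("top")
k=blobs(d,(200,190,60,60),0,255,0) if 0 else None
for n,p in(("b",(153,230)),("c",(213,220)),("e",(384,284))):
    q=blobs(d,(p[0]-34,p[1]-34,68,68),120,255)[0]; print(n,*circ(d,q,12))
E
```

```text
at [446.4 105.5 167. ] th 54.82 | turn 0.0003 then shift m: -0.2429 -0.0207 0.0000 open 0.627 gf 42.6 F [-0.7  0.1 -0.9] t 6.3 j7 0.81
b [550.7 405.8] [107.3 107.8]
c [573.9 275.2] [107.3 107.7]
e [ 438.4 -106.8] [107.4 107.4]
```

Request:
{"fn": "apply_moves", "kwargs": {
  "motion": [
    [-1,[-0.0405,-0.00345,0],0],
    [-1,[-0.0405,-0.00345,0],0],
    [-1,[-0.0405,-0.00345,0],0],
    [-1,[-0.0405,-0.00345,0],0],
    [-1,[-0.0405,-0.00345,0],0],
    [-1,[-0.0405,-0.00345,0.02],0],
    [-1,[0,0,0],0],
    [-1,[0,0,0],0]
  ]
}}

```text
time_s: 7.4
tool_pos: [632.0, -51.2, 145.1]
tool_rot: [0.302, 0.953, -0.0, -0.002]
ft_force: [0.3, 0.6, -0.7]
opening: 0.626
grasp_force: 42.6
```

```bash
python3 plan.py 633 -51.5 147 54.8; python3 - <<'E'
from h import *
s=shot("scene"); cv2.imwrite("pics/g2.png",cv2.resize(s["color"][205:325,265:405,::-1],(700,600),interpolation=cv2.INTER_CUBIC))
E
```

```text
at [632.  -51.2 145.1] th 54.79 | turn -0.0002 then shift m: -0.0010 0.0003 -0.0019 open 0.626 gf 42.6 F [ 0.3  0.6 -0.7] t 7.4 j7 1.13
```

View pics/g2.png

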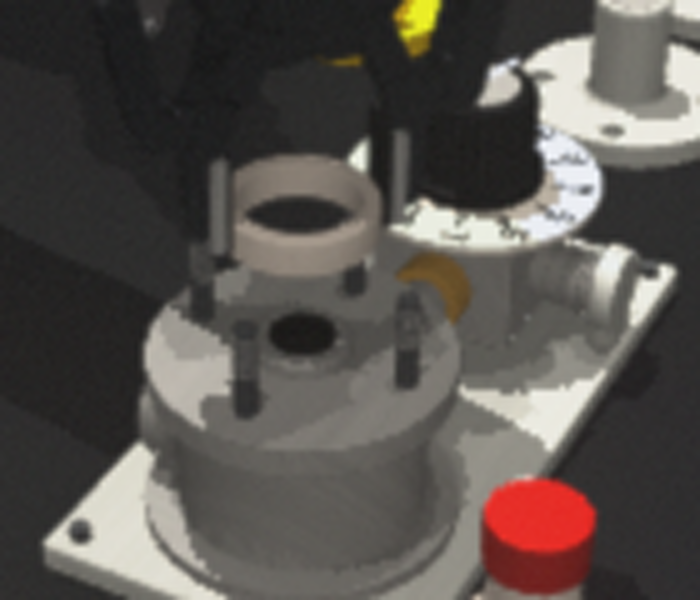

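```bash
python3 - <<'E'
from h import *
s=shot("scene"); o=r.get_obs()["tool_pos"]; print(o)
a=np.linspace(0,6.28,200)
P=np.vstack([np.c_[o[0]+28*np.cos(a),o[1]+28*np.sin(a),np.full(200,o[2]-10.6+h)] for h in(-7,7)])
q=(proj(s,P)+.5-[265,205])*5-.5
print("pred ring x",q[:,0].min(),q[:,0].max(),"y",q[:,1].min(),q[:,1].max())
print("pred stud tips/bases at port 632 -51")
for th in(9.8,99.8,189.8,279.8):
    c=[632+40*np.cos(np.radians(th)),-51+40*np.sin(np.radians(th))]
    print([np.round((proj(s,[*c,z])[0]+.5-[265,205])*5-.5,1) for z in(117,80)])
print("collar hole z86",(proj(s,[632,-51,86])[0]+.5-[265,205])*5-.5)
print(ray(s,(np.array([[307.5,215]])+.5)/5-.5+[265,205],o[2]-10.6))
E
```

```text
[632.30249309 -50.25581829 146.37695329]
pred ring x 221.45945949906132 389.82122619021777 y 154.3735553288796 282.1192717475004
pred stud tips/bases at port 632 -51
[array([409.8, 296.4]), array([406.5, 385.2])]
[array([356.4, 206.3]), array([354.6, 292.1])]
[array([201. , 231.8]), array([202.9, 318.4])]
[array([245.3, 325.2]), array([246.2, 414.8])]
collar hole z86 [302.58425218 337.13624422]
[[632.28664152 -49.11641043]]
```

Request:
{"fn": "apply_moves", "kwargs": {
  "motion": [
    [-1,[-0.0005,0,0.01],0],
    [-1,[0,0,0.01],0],
    [-1,[0,0,0.01],0],
    [-1,[0,0,0.006],0],
    [-1,[0,0,0.004],0],
    [-1,[0,0,0.003],0],
    [-1,[0,0,0],0],
    [-1,[0,0,0],0]
  ]
}}

```text
time_s: 8.5
tool_pos: [634.3, -51.9, 104.6]
tool_rot: [0.302, 0.953, 0.0, 0.0]
ft_force: [0.1, 0.6, -0.1]
opening: 0.626
grasp_force: 42.6
```

Request:
{"fn": "apply_moves", "kwargs": {
  "motion": [
    [-1,[0,0,0.002],0],
    [-1,[0,0,0.0015],0],
    [-1,[0,0,0],0]
  ]
}}

```text
time_s: 8.88
tool_pos: [634.0, -51.8, 100.7]
tool_rot: [0.302, 0.953, -0.0, -0.0]
ft_force: [0.1, -0.5, -0.6]
opening: 0.626
grasp_force: 42.6
```

```bash
python3 plan.py 632.5 -51.3 97.6 54.8; python3 - <<'E'
from h import *
s=shot("scene"); cv2.imwrite("pics/g3.png",cv2.resize(s["color"][205:325,265:405,::-1],(700,600),interpolation=cv2.INTER_CUBIC))
E
```

```text
at [634.  -51.8 100.7] th 54.8 | turn -0.0000 then shift m: 0.0015 -0.0004 0.0031 open 0.626 gf 42.6 F [ 0.1 -0.5 -0.6] t 8.9 j7 1.15
```

View pics/g3.png

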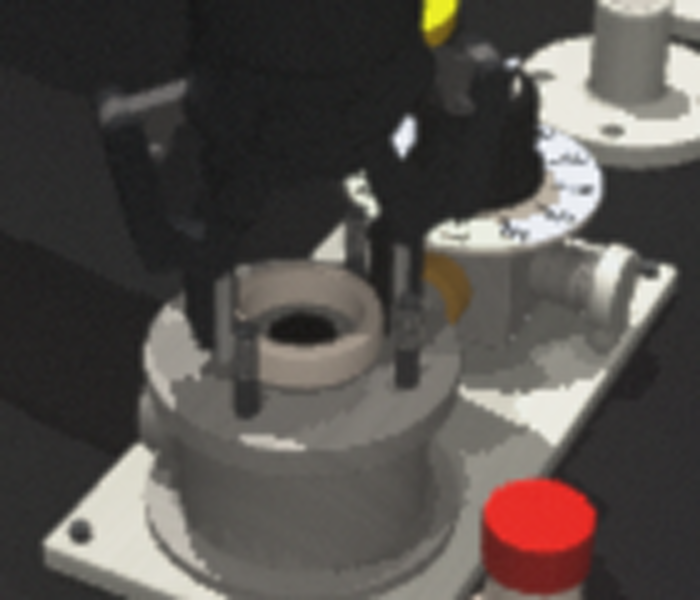

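The ring at about (310,325) surrounds the collar, with the fingers between the studs.

Request:
{"fn": "apply_moves", "kwargs": {
  "motion": [
    [-1,[0.001,0,0.001],0],
    [-1,[0,0,0.001],0],
    [-1,[0,0,0.001],0],
    [-1,[0,0,0],0]
  ]
}}

```text
time_s: 9.43
tool_pos: [633.3, -51.3, 97.8]
tool_rot: [0.302, 0.953, 0.0, 0.0]
ft_force: [0.2, -0.2, 0.6]
opening: 0.622
grasp_force: 42.6
```

Request:
{"fn": "apply_moves", "kwargs": {
  "motion": [
    [0.5,[0,0,0],0],
    [0.5,[0,0,0],0],
    [0.5,[0,0,0],0]
  ]
}}

```text
time_s: 9.8
tool_pos: [633.3, -51.3, 97.9]
tool_rot: [0.302, 0.953, 0.0, 0.0]
ft_force: [0.4, -0.2, 0.0]
opening: 0.749
grasp_force: 0.0
```

```bash
python3 plan.py 632.5 -51.3 97.6 54.8; python3 - <<'E'
from h import *
s=shot("scene"); k=blobs(s,(300,245,50,45),0,60,10)
print([(q.mean(0),len(q)) for q in k][:4])
E
```

```text
at [633.3 -51.3  97.9] th 54.8 | turn -0.0000 then shift m: 0.0007 -0.0005 0.0003 open 0.749 gf 0.0 F [ 0.4 -0.2  0. ] t 9.8 j7 1.15
[(array([312.8003112 , 254.70695021]), 482), (array([345.60730769, 257.77576923]), 325), (array([324.96087786, 270.86164122]), 131), (array([313.74390244, 283.94512195]), 82)]
```

Request:
{"fn": "apply_moves", "kwargs": {
  "motion": [
    [0.5,[0,0,-0.02],0],
    [0.5,[0,0,-0.04],0],
    [1,[0,0,-0.05],0],
    [1,[0,0,-0.03],0],
    [1,[-0.02,-0.04,0],0],
    [1,[-0.01,-0.05,0],0],
    [1,[0,-0.05,0],0],
    [1,[0,-0.04,0],0],
    [1,[0,0,0],0]
  ]
}}

```text
time_s: 10.98
tool_pos: [551.2, -220.2, 239.5]
tool_rot: [0.306, 0.952, -0.001, 0.0]
ft_force: [-0.5, 0.2, -0.9]
opening: 0.999
grasp_force: 0.0
```

```bash
python3 - <<'E'
from h import *
np.set_printoptions(suppress=True,precision=1)
o=r.get_obs(); print(o["tool_pos"])
d=shot("top"); s=shot("scene")
cv2.imwrite("pics/g4.png",np.hstack([cv2.resize(s["color"][230:310,285:365,::-1],(400,400),interpolation=cv2.INTER_CUBIC),cv2.resize(d["color"][155:225,330:400,::-1],(400,400),interpolation=cv2.INTER_CUBIC)]))
for n,p in(("b",(153,230)),("c",(213,220)),("e",(384,284))):
    q=blobs(d,(p[0]-34,p[1]-34,68,68),120,255)[0]; print(n,*circ(d,q,12))
E
python3 plan.py 573.9 275.2 180 66.4
```

```text
[ 551.2 -220.2  239.5]
b [550.7 405.8] [107.2 107.8]
c [573.9 275.2] [107.3 107.7]
e [ 437.8 -108.1] [103.8 105.3]
at [ 554.4 -215.7  239.1] th 54.75 | turn -0.2034 then shift m: 0.1786 0.4577 0.0591 open 1.003 gf 0.0 F [ 0.2 -0.4  1. ] t 11.1 j7 1.39
```

View pics/g4.png

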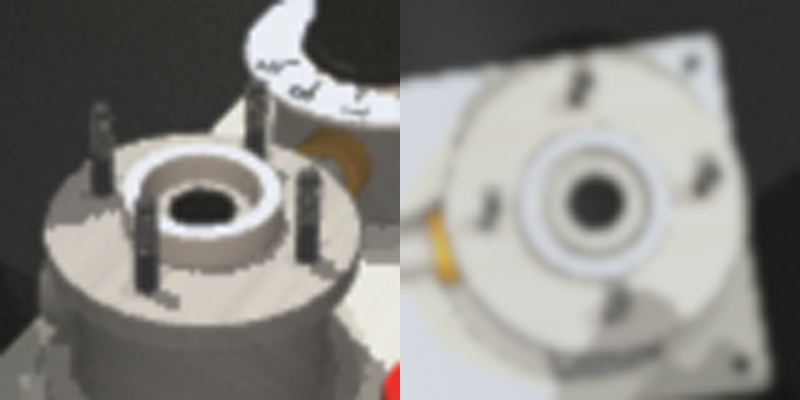

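The ring lies flat and centred round the collar: scene crop (203,205), top crop (595,203).

Request:
{"fn": "apply_moves", "kwargs": {
  "motion": [
    [1,[0,0,0],-0.1017],
    [1,[0,0,0],-0.1017],
    [1,[0.0179,0.0458,0],0],
    [1,[0.0179,0.0458,0],0],
    [1,[0.0179,0.0458,0],0],
    [1,[0.0179,0.0458,0],0],
    [1,[0.0179,0.0458,0],0],
    [1,[0.0179,0.0458,0],0],
    [1,[0.0179,0.0458,0],0],
    [1,[0.0179,0.0458,0],0],
    [1,[0.0179,0.0458,0],0],
    [1,[0.0179,0.0458,0],0]
  ]
}}

```text
time_s: 12.58
tool_pos: [572.2, 280.0, 238.4]
tool_rot: [0.202, 0.979, 0.001, 0.0]
ft_force: [0.6, -0.5, 0.9]
opening: 0.996
grasp_force: 0.0
```

Request:
{"fn": "apply_moves", "kwargs": {
  "motion": [
    [1,[0,0,0.04],0],
    [1,[0,0,0.02],0],
    [1,[0,0,0],0],
    [1,[0,0,0],0],
    [1,[0,0,0],0]
  ]
}}

```text
time_s: 13.2
tool_pos: [573.7, 276.4, 179.3]
tool_rot: [0.204, 0.979, 0.001, 0.001]
ft_force: [0.3, 0.1, -0.2]
opening: 0.997
grasp_force: 0.0
```

```bash
python3 plan.py 573.9 275.2 42 66.4; python3 - <<'E'
from h import *
s=shot("scene"); u=proj(s,[574,275,12])[0].astype(int); print(u)
q=blobs(s,(u[0]-40,u[1]-12,80,40),120,255)
for k in q[:3]: print(k.min(0),k.max(0),circ(s,k,12))
E
```

```text
at [573.7 276.4 179.3] th 66.47 | turn 0.0012 then shift m: -0.0007 -0.0011 0.1373 open 0.997 gf 0.0 F [ 0.3  0.1 -0.2] t 13.2 j7 0.73
[389 223]
[348.625 211.625] [412.125 250.375] (array([563.4, 226.1]), array([116. , 195.2]))
[418.375 218.125] [428.375 222.125] (array([629.8, 339.3]), array([19.2, 30.1]))
```

Request:
{"fn": "apply_moves", "kwargs": {
  "motion": [
    [1,[-0.0007,-0.0011,0.03],0],
    [1,[0,0,0.03],0],
    [1,[0,0,0.03],0],
    [1,[0,0,0.025],0],
    [1,[0,0,0.015],0],
    [1,[0,0,0.007],0],
    [1,[0,0,0],0],
    [1,[0,0,0],0]
  ],
  "newtons": 80
}}

```text
time_s: 14.25
tool_pos: [573.8, 274.8, 41.7]
tool_rot: [0.204, 0.979, 0.001, 0.001]
ft_force: [0.5, -0.1, -0.3]
opening: 1.0
grasp_force: 0.0
```

Request:
{"fn": "apply_moves", "kwargs": {
  "motion": [
    [-1,[0,0,0],0],
    [-1,[0,0,0],0],
    [-1,[0,0,0],0],
    [-1,[0,0,0],0],
    [-1,[0,0,0],0],
    [-1,[0,0,0],0],
    [-1,[0,0,0],0]
  ]
}}

```text
time_s: 15.12
tool_pos: [573.9, 275.5, 41.7]
tool_rot: [0.204, 0.979, 0.001, 0.001]
ft_force: [-0.3, 1.3, 6.1]
opening: 0.405
grasp_force: 79.6
```

```bash
python3 plan.py 573.9 275.2 42 66.4; python3 - <<'E'
from h import *
d=shot("top"); q=blobs(d,(213-34,220-34,68,68),120,255)
for k in q[:2]: print(*circ(d,k,12),k.min(0),k.max(0))
E
```

```text
at [573.9 275.5  41.7] th 66.47 | turn 0.0013 then shift m: -0.0001 -0.0003 -0.0003 open 0.405 gf 79.6 F [-0.3  1.3  6.1] t 15.1 j7 0.76
[541.6 266.4] [39.8 90.5] [197.125 222.125] [236.375 244.375]
[594.2 246.9] [36.4 71.2] [213.125 196.625] [236.375 226.125]
```

Request:
{"fn": "apply_moves", "kwargs": {
  "motion": [
    [-1,[0,0,-0.01],0],
    [-1,[0,0,-0.03],0],
    [-1,[0,0,-0.04],0],
    [-1,[0,0,-0.04],0],
    [-1,[0,0,-0.03],0],
    [-1,[0,0,0],0.1],
    [-1,[0,0,0],0.104],
    [-1,[0,0,0],0],
    [-1,[0,0,0],0]
  ],
  "newtons": 100
}}

```text
time_s: 16.3
tool_pos: [572.4, 274.0, 190.2]
tool_rot: [0.302, 0.953, -0.001, -0.001]
ft_force: [0.3, 0.6, -4.2]
opening: 0.403
grasp_force: 100.0
```

```bash
python3 plan.py 632.8 -51.4 192 54.8
```

```text
at [572.4 274.  190.2] th 54.84 | turn 0.0008 then shift m: -0.2369 -0.2311 -0.0018 open 0.403 gf 100.0 F [ 0.3  0.6 -4.2] t 16.3 j7 0.57
```

Request:
{"fn": "apply_moves", "kwargs": {
  "motion": [
    [-1,[-0.0263,-0.0257,-0.002],0],
    [-1,[-0.0263,-0.0257,0],0],
    [-1,[-0.0263,-0.0257,0],0],
    [-1,[-0.0263,-0.0257,0],0],
    [-1,[-0.0263,-0.0257,0],0],
    [-1,[-0.0263,-0.0257,0],0],
    [-1,[-0.0263,-0.0257,0],0],
    [-1,[-0.0263,-0.0257,0],0],
    [-1,[-0.0265,-0.0255,0],0],
    [-1,[0,0,0],0],
    [-1,[0,0,0],0],
    [-1,[0,0,0],0]
  ]
}}

```text
time_s: 17.8
tool_pos: [633.0, -49.1, 192.5]
tool_rot: [0.301, 0.953, 0.0, -0.001]
ft_force: [0.5, 0.4, -3.7]
opening: 0.399
grasp_force: 100.2
```

```bash
python3 plan.py 632.8 -51.4 170 54.8; python3 - <<'E'
from h import *
s=shot("scene"); cv2.imwrite("pics/g5.png",cv2.resize(s["color"][190:310,265:405,::-1],(700,600),interpolation=cv2.INTER_CUBIC))
print(r.get_obs()["tool_pos"])
E
```

```text
at [633.  -49.1 192.5] th 54.91 | turn 0.0020 then shift m: -0.0011 -0.0020 0.0225 open 0.399 gf 100.2 F [ 0.5  0.4 -3.7] t 17.8 j7 1.09
[633.06247398 -49.17186701 192.63752584]
```

View pics/g5.png

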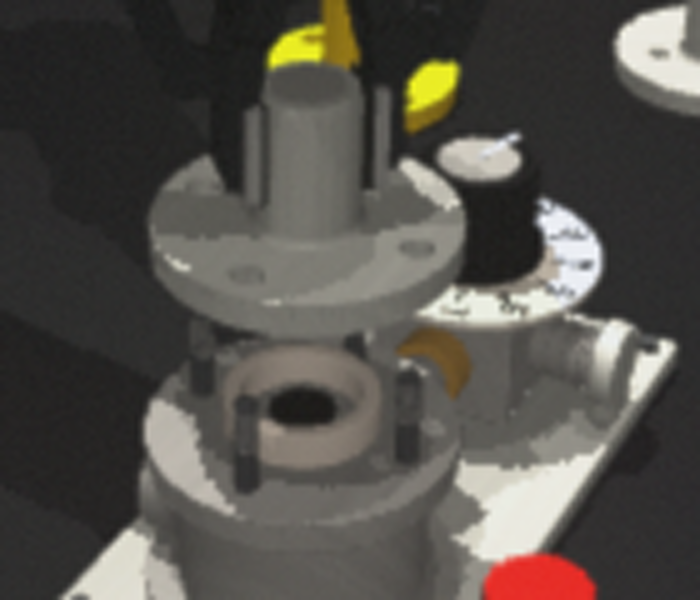

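```bash
python3 - <<'E'
from h import *
np.set_printoptions(suppress=True,precision=1)
s=shot("scene"); o=r.get_obs()["tool_pos"]; z=o[2]-41.7+12; print(o)
x,y=265,190; g=cv2.cvtColor(s["color"],cv2.COLOR_RGB2GRAY)
P=ray(s,(np.array([[246,274],[416,249]])+.5)/5-.5+[x,y],z); print("holes",P)
e=P[1]-P[0]; print("dist (56.6)",np.hypot(*e),"dir",np.degrees(np.arctan2(e[1],e[0])),"expect 54.8")
m=P.mean(0); n=np.array([-e[1],e[0]])/np.hypot(*e); c=m+n*28.28; print("centre",c, "minus TCP",c-o[:2])
q=(np.array([[149,465]]).T+.5)/5-.5+x; print(q.T)
E
```

```text
[633.2 -49.3 192.7]
holes [[636.4 -86.5]
 [670.  -41.2]]
dist (56.6) 56.46624687578718 dir 53.42800744093997 expect 54.8
centre [630.5 -47. ] minus TCP [-2.7  2.4]
[[294.4 357.6]]
```

The visible holes at crop pixels (246,274) and (416,249) sit nearly above the studs at (246,405) and (408,380). I'll correct a few millimetres and look again lower down.

```bash
python3 plan.py 633.4 -52 168 54.8
```

```text
at [633.2 -49.3 192.7] th 54.91 | turn 0.0019 then shift m: -0.0017 -0.0020 0.0247 open 0.399 gf 100.2 F [ 0.6  0.2 -2.7] t 17.9 j7 1.09
```

Request:
{"fn": "apply_moves", "kwargs": {
  "motion": [
    [-1,[-0.0015,-0.0018,0.008],0],
    [-1,[0,0,0.008],0],
    [-1,[0,0,0.008],0.001],
    [-1,[0,0,0],0],
    [-1,[0,0,0],0],
    [-1,[0,0,0],0]
  ]
}}

```text
time_s: 18.65
tool_pos: [633.8, -53.4, 169.1]
tool_rot: [0.303, 0.953, 0.0, 0.0]
ft_force: [0.2, -0.3, -4.0]
opening: 0.402
grasp_force: 100.2
```

```bash
python3 plan.py 633.4 -52 168 54.8; python3 - <<'E'
from h import *
s=shot("scene"); cv2.imwrite("pics/g6.png",cv2.resize(s["color"][200:296,280:392,::-1],(700,600),interpolation=cv2.INTER_CUBIC))
print(r.get_obs()["tool_pos"])
E
```

```text
at [633.8 -53.4 169.1] th 54.71 | turn -0.0016 then shift m: 0.0011 0.0009 0.0011 open 0.402 gf 100.2 F [ 0.2 -0.3 -4. ] t 18.6 j7 1.1
[633.73128566 -53.36907144 169.17656129]
```

View pics/g6.png

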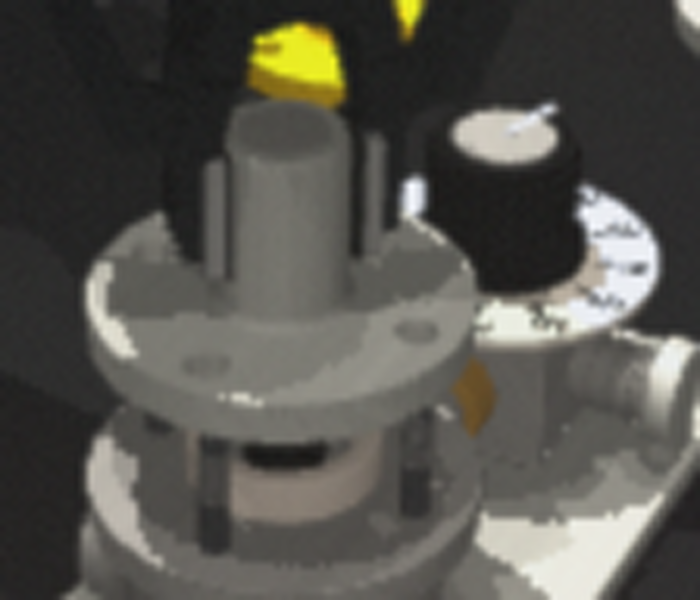

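```bash
python3 - <<'E'
from h import *
np.set_printoptions(suppress=True,precision=1)
s=shot("scene"); o=r.get_obs()["tool_pos"]; print(o)
for dz in(0,2):
    z=o[2]-41.7+12+dz
    P=ray(s,(np.array([[206,364],[416,330]])+.5)/6.25-.5+[280,200],z)
    e=P[1]-P[0]; m=P.mean(0); n=np.array([-e[1],e[0]])/np.hypot(*e); c=m+n*28.28; print("holes",P,np.hypot(*e),np.degrees(np.arctan2(e[1],e[0])),"centre",c,"-TCP",c-o[:2])
E
```

```text
[633.7 -53.4 169.2]
holes [[636.7 -90.4]
 [669.9 -44.4]] 56.74447646871321 54.199441187605544 centre [630.4 -50.9] -TCP [-3.3  2.5]
holes [[638.6 -92.7]
 [671.6 -46.9]] 56.466275616880104 54.199441187605544 centre [632.1 -53.2] -TCP [-1.6  0.1]
```

Request:
{"fn": "apply_moves", "kwargs": {
  "motion": [
    [-1,[0.0002,0.0011,0.003],0],
    [-1,[0,0,0.003],0],
    [-1,[0,0,0.003],0],
    [-1,[0,0,0.002],0],
    [-1,[0,0,0.001],0],
    [-1,[0,0,0],0],
    [-1,[0,0,0],0]
  ]
}}

```text
time_s: 19.62
tool_pos: [634.0, -52.3, 156.9]
tool_rot: [0.303, 0.953, 0.0, 0.0]
ft_force: [-0.8, -0.3, -4.0]
opening: 0.396
grasp_force: 100.2
```

```bash
python3 plan.py 634.2 -52.4 150 54.8
```

```text
at [634.  -52.3 156.9] th 54.71 | turn -0.0016 then shift m: -0.0002 0.0001 0.0069 open 0.396 gf 100.2 F [-0.8 -0.3 -4. ] t 19.6 j7 1.1
```

Request:
{"fn": "apply_moves", "kwargs": {
  "motion": [
    [-1,[0,0,0.0015],0],
    [-1,[0,0,0.0015],0],
    [-1,[0,0,0.0015],0],
    [-1,[0,0,0],0]
  ]
}}

```text
time_s: 20.12
tool_pos: [633.8, -52.3, 152.1]
tool_rot: [0.303, 0.953, -0.0, -0.0]
ft_force: [0.1, -0.7, -3.4]
opening: 0.399
grasp_force: 100.2
```

Request:
{"fn": "apply_moves", "kwargs": {
  "motion": [
    [-1,[0,0,0.0015],0],
    [-1,[0,0,0.0015],0],
    [-1,[0,0,0],0]
  ]
}}

```text
time_s: 20.5
tool_pos: [633.8, -52.3, 149.2]
tool_rot: [0.303, 0.953, -0.0, -0.0]
ft_force: [-0.0, -0.4, -3.1]
opening: 0.401
grasp_force: 100.2
```

Request:
{"fn": "apply_moves", "kwargs": {
  "motion": [
    [-1,[0,0,0.002],0],
    [-1,[0,0,0.002],0],
    [-1,[0,0,0.002],0],
    [-1,[0,0,0.002],0],
    [-1,[0,0,0],0]
  ]
}}

```text
time_s: 21.12
tool_pos: [633.8, -52.3, 141.1]
tool_rot: [0.303, 0.953, -0.0, -0.0]
ft_force: [0.1, 0.5, -3.6]
opening: 0.401
grasp_force: 100.2
```

Request:
{"fn": "apply_moves", "kwargs": {
  "motion": [
    [-1,[0,0,0.0015],0],
    [-1,[0,0,0.0015],0],
    [-1,[0,0,0.001],0],
    [-1,[0,0,0],0]
  ]
}}

```text
time_s: 21.62
tool_pos: [633.9, -52.3, 137.2]
tool_rot: [0.303, 0.953, -0.0, -0.0]
ft_force: [-0.7, -0.7, -4.7]
opening: 0.402
grasp_force: 100.2
```

Request:
{"fn": "apply_moves", "kwargs": {
  "motion": [
    [-1,[0,0,0.001],0],
    [-1,[0,0,0.001],0],
    [-1,[0,0,0],0]
  ]
}}

```text
time_s: 22.0
tool_pos: [634.0, -52.4, 135.8]
tool_rot: [0.303, 0.953, 0.0, 0.0]
ft_force: [-1.2, 0.4, 1.1]
opening: 0.4
grasp_force: 100.3
```

Request:
{"fn": "apply_moves", "kwargs": {
  "motion": [
    [-1,[0,0,0.001],0],
    [-1,[0,0,0],0],
    [-1,[0,0,0],0]
  ]
}}

```text
time_s: 22.38
tool_pos: [634.0, -52.4, 135.8]
tool_rot: [0.303, 0.953, 0.0, 0.0]
ft_force: [-3.3, 0.8, 7.6]
opening: 0.402
grasp_force: 100.7
```

Seated on the ring. I'll release, retract and then turn to the sleeve.

Request:
{"fn": "apply_moves", "kwargs": {
  "motion": [
    [0,[0,0,-0.001],0],
    [1,[0,0,0],0],
    [1,[0,0,0],0],
    [1,[0,0,0],0],
    [1,[0,0,0],0],
    [1,[0,0,-0.02],0],
    [1,[0,0,-0.04],0],
    [1,[0,0,-0.04],0],
    [1,[0,0,0],0],
    [1,[0,0,0],0]
  ],
  "newtons": 60
}}

```text
time_s: 23.62
tool_pos: [633.6, -52.2, 235.9]
tool_rot: [0.303, 0.953, 0.0, 0.0]
ft_force: [0.6, 0.8, -1.0]
opening: 0.999
grasp_force: 0.0
```

```bash
python3 plan.py 609.3 90.5 200 54.8; python3 - <<'E'
from h import *
s=shot("scene"); cv2.imwrite("pics/g7.png",cv2.resize(s["color"][200:320,270:410,::-1],(700,600),interpolation=cv2.INTER_CUBIC))
d=shot("top")
for n,p in(("b",(153,230)),("e",(384,284))):
    q=blobs(d,(p[0]-34,p[1]-34,68,68),120,255)[0]; print(n,*circ(d,q,12))
E
```

```text
at [633.6 -52.2 235.9] th 54.71 | turn -0.0015 then shift m: 0.1022 0.1026 0.0359 open 0.999 gf 0.0 F [ 0.6  0.8 -1. ] t 23.6 j7 1.08
b [550.7 405.8] [107.2 107.6]Traceback (most recent call last):
  File "<stdin>", line 5, in <module>
IndexError: list index out of range
```

View pics/g7.png

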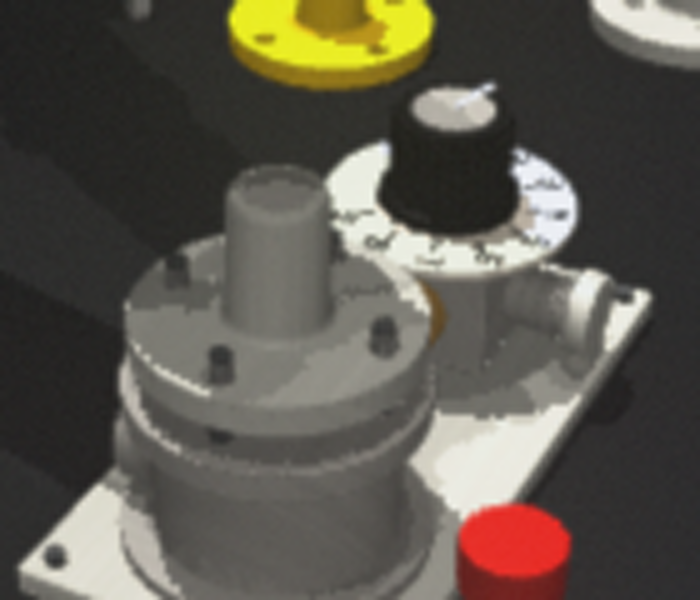

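Flange c sits flat over the studs: stud tips show at (220,362), (384,333) and (177,270). On to the sleeve.

Request:
{"fn": "apply_moves", "kwargs": {
  "motion": [
    [1,[0.0256,0.0257,0],0],
    [1,[0.0256,0.0257,0],0],
    [1,[0.0256,0.0256,0],0],
    [1,[0.0254,0.0256,0],0],
    [1,[0,0,0.03],0],
    [1,[0,0,0.03],0],
    [1,[0,0,0],0],
    [1,[0,0,0],0]
  ]
}}

```text
time_s: 24.72
tool_pos: [610.0, 90.2, 175.5]
tool_rot: [0.303, 0.953, -0.0, 0.0]
ft_force: [0.3, -1.3, 1.4]
opening: 1.003
grasp_force: 0.0
```

```bash
python3 plan.py 609.2 90.5 98 54.8
```

```text
at [610.   90.2 175.5] th 54.68 | turn -0.0020 then shift m: 0.0008 -0.0003 0.0775 open 1.003 gf 0.0 F [ 0.3 -1.3  1.4] t 24.7 j7 0.86
```

Request:
{"fn": "apply_moves", "kwargs": {
  "motion": [
    [1,[0.0006,0,0.025],0],
    [1,[0,0,0.025],0],
    [1,[0,0,0.02],0],
    [1,[0,0,0.0075],0],
    [1,[0,0,0],0],
    [-1,[0,0,0],0],
    [-1,[0,0,0],0],
    [-1,[0,0,0],0],
    [-1,[0,0,0],0],
    [-1,[0,0,0],0],
    [-1,[0,0,0],0]
  ],
  "newtons": 40
}}

```text
time_s: 26.1
tool_pos: [609.7, 90.7, 98.8]
tool_rot: [0.303, 0.953, 0.0, 0.0]
ft_force: [-0.9, -0.5, 5.7]
opening: 0.543
grasp_force: 40.6
```

```bash
python3 plan.py 609.2 90.5 98 54.8
```

```text
at [609.7  90.7  98.8] th 54.71 | turn -0.0016 then shift m: 0.0003 -0.0005 0.0008 open 0.543 gf 40.6 F [-0.9 -0.5  5.7] t 26.1 j7 0.88
```

Request:
{"fn": "apply_moves", "kwargs": {
  "motion": [
    [-1,[0,0,0],0.131],
    [-1,[0,0,0],0.131],
    [-1,[0,0,0],0.131],
    [-1,[0,0,0],0.131],
    [-1,[0,0,0],0.131],
    [-1,[0,0,0],0.131],
    [-1,[0,0,0],0]
  ]
}}

```text
time_s: 26.98
tool_pos: [609.0, 90.4, 98.8]
tool_rot: [0.645, 0.764, -0.0, 0.0]
ft_force: [-1.7, -0.4, 7.9]
opening: 0.538
grasp_force: 41.1
```

Request:
{"fn": "apply_moves", "kwargs": {
  "motion": [
    [-1,[0,0,0],0.131],
    [-1,[0,0,0],0.131],
    [-1,[0,0,0],0.131],
    [-1,[0,0,0],0.131],
    [-1,[0,0,0],0.131],
    [-1,[0,0,0],0.131],
    [-1,[0,0,0],0],
    [-1,[0,0,0],0]
  ]
}}

```text
time_s: 27.98
tool_pos: [608.4, 90.5, 98.8]
tool_rot: [0.888, 0.459, -0.001, -0.001]
ft_force: [-3.7, -0.4, 8.7]
opening: 0.539
grasp_force: 41.4
```

```bash
python3 plan.py 609.2 90.5 98 -35.2
```

```text
at [608.4  90.5  98.8] th -35.37 | turn -0.0029 then shift m: 0.0005 0.0006 0.0008 open 0.539 gf 41.4 F [-3.7 -0.4  8.7] t 28.0 j7 -0.22
```

Request:
{"fn": "apply_moves", "kwargs": {
  "motion": [
    [0.4,[0,0,0],0],
    [1,[0,0,0],0],
    [1,[0,0,0],0],
    [1,[0,0,0],0],
    [1,[0,0,-0.03],0],
    [1,[0,0,-0.04],0],
    [1,[0,0,-0.04],0],
    [1,[0,0,-0.03],0],
    [1,[0,-0.05,0],0],
    [1,[0,-0.05,0],0],
    [1,[0,0,0],0]
  ]
}}

```text
time_s: 29.35
tool_pos: [523.9, 151.8, 237.0]
tool_rot: [0.887, 0.461, -0.002, -0.002]
ft_force: [0.4, -0.7, -0.2]
opening: 1.001
grasp_force: 0.0
```

```bash
python3 - <<'E'
from h import *
np.set_printoptions(suppress=True,precision=1)
d=shot("top","t8"); s=shot("scene","s8"); print(r.get_obs()["tool_pos"],r.get_obs()["joint_pos"])
cv2.imwrite("pics/g8.png",np.hstack([cv2.resize(s["color"][205:265,320:400,::-1],(400,300),interpolation=cv2.INTER_CUBIC),cv2.resize(d["color"][165:240,255:355,::-1],(400,300),interpolation=cv2.INTER_CUBIC)]))
g=cv2.cvtColor(d["color"],cv2.COLOR_RGB2GRAY); m=cv2.inRange(g,120,255); cs,_=cv2.findContours(m,cv2.RETR_EXTERNAL,cv2.CHAIN_APPROX_NONE)
for c in cs:
    if 900<cv2.contourArea(c)<3000: print(*circ(d,c[:,0].astype(float),12),cv2.minEnclosingCircle(c)[0])
E
python3 plan.py 550.7 405.8 200 -35
```

```text
[527.7 149.1 238. ] [-0.9  0.5  0.8  2.  -0.5  0.8 -0.5]
[278.5 692.7] [ 93.7 335.7] (16.0, 356.9620666503906)
[ 438.3 -106.8] [106.  106.2] (383.8731384277344, 283.8180847167969)
[550.7 405.7] [105.4 106.3] (152.55096435546875, 229.29965209960938)
[876.9 719.8] [ 89.9 120.1] (13.388288497924805, 85.04955291748047)
at [527.7 149.1 238. ] th -35.3 | turn -0.0052 then shift m: 0.2235 -0.1284 0.0380 open 0.998 gf 0.0 F [ 0.5 -0.7  0.6] t 29.4 j7 -0.48
```

View pics/g8.png

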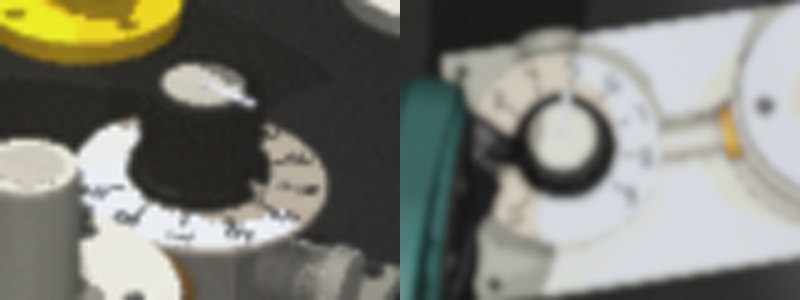

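The bar points at 5: top crop (568,97) above centre (565,140), with scene agreeing. Next is flange b at (550.7, 405.8).

Request:
{"fn": "apply_moves", "kwargs": {
  "motion": [
    [1,[0,0,0],-0.154],
    [1,[0,0,0],-0.154],
    [1,[0,0,0],-0.154],
    [1,[0,0,0],-0.154],
    [1,[0.0428,0.0038,0],0],
    [1,[0.0428,0.0038,0],0],
    [1,[0.0428,0.0038,0],0],
    [1,[0.0428,0.0038,0],0],
    [1,[0.0428,0.0038,0],0],
    [1,[0.0428,0.0038,0],0],
    [1,[0,0,0],0],
    [1,[0,0,0],0]
  ]
}}

```text
time_s: 30.95
tool_pos: [552.3, 403.8, 237.5]
tool_rot: [0.708, 0.706, -0.0, 0.001]
ft_force: [-0.6, -0.9, 0.3]
opening: 1.001
grasp_force: 0.0
```

```bash
python3 plan.py 550.7 405.8 42 0; python3 - <<'E'
from h import *
s=shot("scene")
g=cv2.cvtColor(s["color"],cv2.COLOR_RGB2GRAY); u=proj(s,[550.7,405.8,12])[0]; print(u)
for q in blobs(s,(int(u[0])-40,int(u[1])-14,80,34),120,255)[:2]: print(q.min(0),q.max(0))
E
```

```text
at [552.3 403.8 237.5] th -0.18 | turn -0.0031 then shift m: 0.0020 -0.0016 0.1955 open 1.001 gf 0.0 F [-0.6 -0.9  0.3] t 30.9 j7 -0.34
[407.96107237 200.5878825 ]
[387.625 190.625] [428.375 210.125]
[437.125 185.625] [446.375 194.125]
```

Request:
{"fn": "apply_moves", "kwargs": {
  "motion": [
    [1,[0.002,-0.0016,0.04],0],
    [1,[0,0,0.04],0],
    [1,[0,0,0.04],0],
    [1,[0,0,0.03],0],
    [1,[0,0,0.025],0],
    [1,[0,0,0.0145],0],
    [1,[0,0,0.004],0],
    [1,[0,0,0],0],
    [1,[0,0,0],0]
  ],
  "newtons": 80
}}

```text
time_s: 32.12
tool_pos: [550.0, 407.8, 45.5]
tool_rot: [0.708, 0.707, 0.001, 0.0]
ft_force: [-0.1, -0.6, -0.4]
opening: 1.001
grasp_force: 0.0
```

Request:
{"fn": "apply_moves", "kwargs": {
  "motion": [
    [-1,[0,0,0],0],
    [-1,[0,0,0],0],
    [-1,[0,0,0],0],
    [-1,[0,0,0],0],
    [-1,[0,0,0],0],
    [-1,[0,0,0],0],
    [-1,[0,0,0],0]
  ]
}}

```text
time_s: 33.0
tool_pos: [550.2, 407.8, 45.1]
tool_rot: [0.708, 0.707, 0.001, 0.0]
ft_force: [0.2, 0.2, 5.6]
opening: 0.399
grasp_force: 79.6
```

Request:
{"fn": "apply_moves", "kwargs": {
  "motion": [
    [-1,[0,0,-0.01],0],
    [-1,[0,0,-0.03],0],
    [-1,[0,0,-0.04],0],
    [-1,[0,0,-0.05],0],
    [-1,[0,0,-0.05],0],
    [-1,[0,0,-0.02],0],
    [-1,[0,0,0],0],
    [-1,[0,0,0],0]
  ],
  "newtons": 100
}}

```text
time_s: 34.0
tool_pos: [547.2, 406.8, 241.4]
tool_rot: [0.707, 0.707, -0.003, -0.001]
ft_force: [-1.4, -0.2, -6.2]
opening: 0.4
grasp_force: 100.1
```

```bash
python3 plan.py 442 -393 242 0; python3 - <<'E'
from h import *
d=shot("top")
# tray: inner floor/walls contour corners and sides
k=blobs(d,(420,185,145,140),90,255)[0]
for z in (26,):
    R=cv2.minAreaRect(ray(d,k,z).astype(np.float32)); print(R)
a=np.radians(R[2]) ; a=(a+np.pi/4)%(np.pi/2)-np.pi/4
for sx in(-62,62):
  for sy in(-62,62): print(sx,sy,np.round([R[0][0]+sx*np.cos(a)-sy*np.sin(a),R[0][1]+sx*np.sin(a)+sy*np.cos(a)],1))
q=blobs(d,(350,250,68,68),120,255)[0]; print("e",*circ(d,q,12))
E
```

```text
at [547.2 406.8 241.4] th -0.05 | turn -0.0008 then shift m: -0.7998 -0.1052 -0.0006 open 0.4 gf 100.1 F [-1.4 -0.2 -6.2] t 34.0 j7 -0.35
((500.5079345703125, -337.5726013183594), (263.5661926269531, 263.2795715332031), 4.541539192199707)
-62 -62 [ 443.6 -404.3]
-62 62 [ 433.8 -280.7]
62 -62 [ 567.2 -394.5]
62 62 [ 557.4 -270.9]
e [ 438.4 -106.8] [107.4 107.4]
```

Request:
{"fn": "apply_moves", "kwargs": {
  "motion": [
    [-1,[-0.02,0.001,0],0],
    [-1,[-0.04,0.001,0],0],
    [-1,[-0.05,0.001,0],0],
    [-1,[-0.05,0.001,0],0],
    [-1,[-0.05,0.001,0],0],
    [-1,[-0.05,0.001,0],0],
    [-1,[-0.05,0.001,0],0],
    [-1,[-0.05,0.001,0],0],
    [-1,[-0.05,0.001,0],0],
    [-1,[-0.05,0.001,0],0],
    [-1,[-0.05,0.001,0],0],
    [-1,[-0.05,0.001,0],0]
  ]
}}

```text
time_s: 35.55
tool_pos: [558.7, -155.5, 243.7]
tool_rot: [0.708, 0.706, -0.001, -0.0]
ft_force: [0.3, 0.1, -4.4]
opening: 0.4
grasp_force: 100.1
```

Request:
{"fn": "apply_moves", "kwargs": {
  "motion": [
    [-1,[-0.05,0.001,0],0],
    [-1,[-0.05,0.001,0],0],
    [-1,[-0.05,0.001,0],0],
    [-1,[-0.05,0.001,0],0],
    [-1,[-0.03,0.001,0],0],
    [-1,[0,0,0],0],
    [-1,[0,0,0],0]
  ]
}}

```text
time_s: 36.42
tool_pos: [563.8, -382.2, 243.2]
tool_rot: [0.708, 0.706, -0.0, -0.001]
ft_force: [-0.3, 0.8, -4.5]
opening: 0.4
grasp_force: 100.2
```

```bash
python3 plan.py 567.2 -392.5 55 0
```

```text
at [ 563.8 -382.2  243.2] th -0.14 | turn -0.0024 then shift m: -0.0103 0.0034 0.1882 open 0.4 gf 100.2 F [-0.3  0.8 -4.5] t 36.4 j7 0.88
```

Request:
{"fn": "apply_moves", "kwargs": {
  "motion": [
    [-1,[-0.0103,0.0034,0.03],0],
    [-1,[0,0,0.04],0],
    [-1,[0,0,0.04],0],
    [-1,[0,0,0.03],0],
    [-1,[0,0,0.025],0],
    [-1,[0,0,0.015],0],
    [-1,[0,0,0.008],0],
    [-1,[0,0,0],0],
    [-1,[0,0,0],0]
  ]
}}

```text
time_s: 37.55
tool_pos: [569.3, -393.4, 57.4]
tool_rot: [0.707, 0.707, 0.0, 0.001]
ft_force: [0.8, 0.6, -4.2]
opening: 0.399
grasp_force: 100.3
```

Request:
{"fn": "apply_moves", "kwargs": {
  "motion": [
    [-1,[0,0,0.0015],0],
    [-1,[0,0,0.0015],0],
    [-1,[0,0,0.001],0],
    [-1,[0,0,0],0]
  ]
}}

```text
time_s: 38.05
tool_pos: [568.6, -392.7, 52.2]
tool_rot: [0.708, 0.707, 0.0, -0.0]
ft_force: [1.3, -0.5, -4.7]
opening: 0.397
grasp_force: 100.3
```

Request:
{"fn": "apply_moves", "kwargs": {
  "motion": [
    [-1,[0,0,0.001],0],
    [-1,[0,0,0.001],0],
    [-1,[0,0,0],0]
  ]
}}

```text
time_s: 38.42
tool_pos: [568.7, -392.9, 50.3]
tool_rot: [0.708, 0.707, -0.0, 0.0]
ft_force: [-0.9, -0.4, -3.7]
opening: 0.396
grasp_force: 100.2
```

Request:
{"fn": "apply_moves", "kwargs": {
  "motion": [
    [-1,[0,0,0.0005],0],
    [-1,[0,0,0.0005],0],
    [-1,[0,0,0],0]
  ]
}}

```text
time_s: 38.8
tool_pos: [568.7, -392.9, 50.2]
tool_rot: [0.708, 0.707, 0.0, 0.0]
ft_force: [-2.1, 2.4, 5.5]
opening: 0.403
grasp_force: 100.8
```

Contact with the tray floor. Release, lift and go to e.

Request:
{"fn": "apply_moves", "kwargs": {
  "motion": [
    [0,[0,0,-0.0005],0],
    [1,[0,0,0],0],
    [1,[0,0,0],0],
    [1,[0,0,0],0],
    [1,[0,0,0],0],
    [1,[0,0,-0.03],0],
    [1,[0,0,-0.04],0],
    [1,[0,0,-0.05],0],
    [1,[0,0,-0.05],0],
    [1,[0,0,0],0],
    [1,[0,0,0],0]
  ],
  "newtons": 80
}}

```text
time_s: 40.17
tool_pos: [568.5, -392.3, 219.5]
tool_rot: [0.707, 0.707, 0.0, -0.0]
ft_force: [-0.6, -0.3, 0.1]
opening: 0.995
grasp_force: 0.0
```

```bash
python3 plan.py 438.4 -106.8 220 0;python3 - <<'E'
from h import *
d=shot("top")
for q in blobs(d,(350,250,68,68),120,255)[:2]: print("e",*circ(d,q,12))
E
```

```text
at [ 568.5 -392.3  219.5] th -0.06 | turn -0.0010 then shift m: 0.2855 -0.1301 -0.0005 open 0.995 gf 0.0 F [-0.6 -0.3  0.1] t 40.2 j7 0.91
e [ 438.8 -107.6] [102.4 106.5]
e [ 438.4 -103.6] [32.8 37.6]
```

Request:
{"fn": "apply_moves", "kwargs": {
  "motion": [
    [1,[0.0357,-0.0163,0],0],
    [1,[0.0357,-0.0163,0],0],
    [1,[0.0357,-0.0163,0],0],
    [1,[0.0357,-0.0163,0],0],
    [1,[0.0357,-0.0163,0],0],
    [1,[0.0357,-0.0163,0],0],
    [1,[0.0357,-0.0163,0],0],
    [1,[0.0356,-0.016,0],0],
    [1,[0,0,0.04],0],
    [1,[0,0,0.04],0],
    [1,[0,0,0],0],
    [1,[0,0,0],0]
  ]
}}

```text
time_s: 41.72
tool_pos: [438.8, -107.6, 140.0]
tool_rot: [0.708, 0.706, -0.0, -0.0]
ft_force: [-0.3, -0.6, 0.0]
opening: 0.997
grasp_force: 0.0
```

```bash
python3 plan.py 438.4 -106.8 42 0;python3 - <<'E'
from h import *
s=shot("scene"); u=proj(s,[438.4,-106.8,12])[0]; print(u)
for q in blobs(s,(int(u[0])-45,int(u[1])-14,90,45),100,255)[:2]: print(q.min(0),q.max(0))
E
```

```text
at [ 438.8 -107.6  140. ] th -0.11 | turn -0.0019 then shift m: 0.0008 -0.0004 0.0980 open 0.997 gf 0.0 F [-0.3 -0.6  0. ] t 41.7 j7 0.67
[229.68366227 278.99437124]
[202.625 263.625] [256.625 298.875]
[183.625 299.625] [199.625 308.375]
```

e hasn't moved: its outline spans 202.6 to 256.6 px, centre 229.6, against a predicted 229.7.

Request:
{"fn": "apply_moves", "kwargs": {
  "motion": [
    [1,[0.0008,-0.0004,0.03],0],
    [1,[0,0,0.03],0],
    [1,[0,0,0.025],0],
    [1,[0,0,0.01],0],
    [1,[0,0,0.003],0],
    [1,[0,0,0],0],
    [-1,[0,0,0],0],
    [-1,[0,0,0],0],
    [-1,[0,0,0],0],
    [-1,[0,0,0],0],
    [-1,[0,0,0],0],
    [-1,[0,0,0],0]
  ]
}}

```text
time_s: 43.28
tool_pos: [438.5, -106.3, 42.4]
tool_rot: [0.708, 0.707, 0.0, -0.0]
ft_force: [-0.1, 0.5, 8.4]
opening: 0.402
grasp_force: 78.9
```

Request:
{"fn": "apply_moves", "kwargs": {
  "motion": [
    [-1,[0,0,0],0],
    [-1,[0,0,-0.01],0],
    [-1,[0,0,-0.03],0],
    [-1,[0,0,-0.04],0],
    [-1,[0,0,-0.04],0],
    [-1,[0,0,-0.01],0],
    [-1,[0,0,0],0],
    [-1,[0,0,0],0]
  ],
  "newtons": 100
}}

```text
time_s: 44.28
tool_pos: [437.4, -105.9, 170.6]
tool_rot: [0.707, 0.707, -0.001, -0.001]
ft_force: [-0.3, 0.2, -5.1]
opening: 0.397
grasp_force: 100.5
```

```bash
python3 plan.py 433.8 -280.7 170 0; python3 - <<'E'
from h import *
d=shot("top"); print(proj(d,[[568.7,-394.8,17],[433.8,-280.7,17]]))
E
```

```text
at [ 437.4 -105.9  170.6] th -0.05 | turn -0.0008 then shift m: -0.1748 -0.0036 0.0006 open 0.397 gf 100.5 F [-0.3  0.2 -5.1] t 44.3 j7 0.64
[[513.63111379 226.88427384]
 [462.98621813 286.9132263 ]]
```

Request:
{"fn": "apply_moves", "kwargs": {
  "motion": [
    [-1,[-0.02,0,0],0],
    [-1,[-0.04,0,0],0],
    [-1,[-0.04,0,0],0],
    [-1,[-0.04,0,0],0],
    [-1,[-0.03,0.001,0],0],
    [-1,[-0.007,0,0.02],0],
    [-1,[0,0,0.03],0],
    [-1,[0,0,0.03],0],
    [-1,[0,0,0.02],0],
    [-1,[0,0,0.01],0],
    [-1,[0,0,0],0],
    [-1,[0,0,0],0]
  ]
}}

```text
time_s: 45.82
tool_pos: [439.6, -283.8, 62.2]
tool_rot: [0.708, 0.707, 0.0, 0.0]
ft_force: [-0.7, 0.0, -4.8]
opening: 0.4
grasp_force: 100.5
```

```bash
python3 plan.py 437 -283 50 0
```

```text
at [ 439.6 -283.8   62.2] th -0.08 | turn -0.0014 then shift m: 0.0008 -0.0026 0.0122 open 0.4 gf 100.5 F [-0.7  0.  -4.8] t 45.8 j7 1.08
```

Request:
{"fn": "apply_moves", "kwargs": {
  "motion": [
    [-1,[0,-0.001,0.006],0],
    [-1,[0,0,0.004],0],
    [-1,[0,0,0.0025],0],
    [-1,[0,0,0],0]
  ]
}}

```text
time_s: 46.32
tool_pos: [438.3, -283.3, 49.2]
tool_rot: [0.708, 0.707, 0.0, -0.0]
ft_force: [0.2, -0.1, -5.4]
opening: 0.401
grasp_force: 100.5
```

Request:
{"fn": "apply_moves", "kwargs": {
  "motion": [
    [-1,[0,0,0.001],0],
    [-1,[0,0,0.001],0],
    [-1,[0,0,0.0005],0],
    [-1,[0,0,0],0]
  ]
}}

```text
time_s: 46.82
tool_pos: [438.5, -283.5, 47.5]
tool_rot: [0.708, 0.707, 0.0, 0.0]
ft_force: [-0.9, 1.0, 5.3]
opening: 0.4
grasp_force: 101.2
```

Down on the floor. Release, lift clear and inspect.

Request:
{"fn": "apply_moves", "kwargs": {
  "motion": [
    [0,[0,0,-0.0005],0],
    [1,[0,0,0],0],
    [1,[0,0,0],0],
    [1,[0,0,0],0],
    [1,[0,0,0],0],
    [1,[0,0,-0.03],0],
    [1,[0,0,-0.05],0],
    [1,[0,0,-0.05],0],
    [1,[0,0,-0.05],0],
    [1,[0.04,0.0,0],0],
    [1,[0.04,0.0,0],0],
    [1,[0.04,0,0],0]
  ]
}}

```text
time_s: 48.32
tool_pos: [438.2, -162.2, 227.5]
tool_rot: [0.708, 0.707, 0.0, 0.0]
ft_force: [0.9, 0.4, 0.4]
opening: 0.999
grasp_force: 0.0
```

Request:
{"fn": "apply_moves", "kwargs": {
  "motion": [
    [1,[0.05,0,0],0],
    [1,[0.05,0,0],0],
    [1,[0.05,0,0],0],
    [1,[0.05,0,0],0],
    [1,[0.05,0,0],0],
    [1,[0,0,0],0],
    [1,[0,0,0],0],
    [1,[0,0,0],0]
  ]
}}

```text
time_s: 49.32
tool_pos: [438.6, 85.1, 227.3]
tool_rot: [0.708, 0.706, -0.0, 0.0]
ft_force: [0.3, 0.1, -0.1]
opening: 0.999
grasp_force: 0.0
```

```bash
python3 - <<'E'
from h import *
np.set_printoptions(suppress=True,precision=1)
d=shot("top","t9"); s=shot("scene","s9"); print(r.get_obs()["tool_pos"],r.get_obs()["time_s"])
cv2.imwrite("pics/g9.png",np.hstack([cv2.resize(d["color"][150:340,250:570,::-1],(400,238)),cv2.resize(s["color"][150:388,0:400,::-1],(400,238))]))
x=cv2.vconcat([cv2.resize(d["color"][150:330,260:580,::-1],(533,300),interpolation=cv2.INTER_CUBIC),cv2.resize(s["color"][190:430,0:426,::-1],(533,300),interpolation=cv2.INTER_CUBIC)]); cv2.imwrite("pics/g9.png",x)
E
```

```text
[438.7  85.2 227.4] 49.425
```

View pics/g9.png

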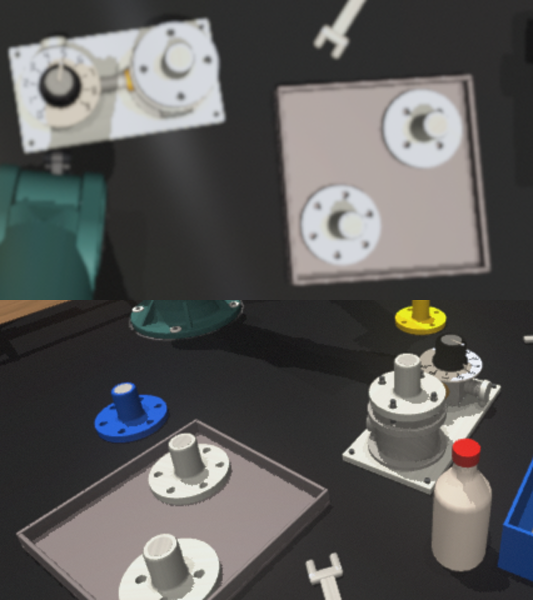

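Both spare flanges lie flat in the tray: top crop (422,128) and (341,224). c is on the studs at (178,62), the bar is at 5, and the bottle and look-alikes are untouched. Handing in.

```bash
python3 -c "
from workcell import workorder; print(workorder.close_job())"
```

```text
the job is handed in; nothing more can be done
None
```

I handed the job in at about 49 s: the ring is round the collar, flange c lies flat over the four studs, the sleeve is at 5, and flanges b and e are flat in the tray. The final pictures agree, but handing in gave no verdict.

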